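# Shut and latch the drop-front bushing case

## Task

Shut the grey drop-front case of bushings for transport: push its leaning front cover home and press it into its rubber seal with about 15 N at its top edge, then hook the wire loop of the draw latch on the roof over the keeper on top of the cover and draw it back under the keeper's hook, then press the lever over centre and down flat towards the back, so that it stays locked. Work gently, as by hand: feel for the seal, the hook and the lever's stop and never force them, and leave the bushings, gauge and can that stand about where they are.

Things in the scene. Friction and masses are not known exactly. Their poses are not given: they have to be found in the camera images.
- case: Grey steel carrying case, aluminium edges, 210 deep (x) x 300 wide (y) x 146 mm high, too heavy to move. Origin: on the bench under the case, midway across, 85 mm behind the front rim of its body; x points to its back (front towards the robot), z up. Flat roof at z = 146 mm with the draw latch midway across; behind it a folded handle (x 40 to 95, up to 18 mm above the roof).
- cover_hinge (a point): Middle of the cover's hinge line (along y), fixed to the case, 12 mm above the bench, 87 mm in front of the case's origin. The cover is a pan 300 wide, 138 high, 30 mm deep; when upright, its front face is 32 mm in front of this line and its top flange level with the roof, 134 mm above it.
- cover (a joint): Cover's angle. 0: just touching its rubber seal; grows as it leans out to the front; starts at 0.10 to 0.28 rad. Because the old seal has set, the cover touches it up to 0.015 rad before or after standing upright. The hinge is stiff: 4 to 7 N at the top edge keep it moving and it stays where left. It is home once pressed into the seal with about 15 N there.
- panel (a joint): How far the cover's pan is sunk into the seal, as a turn about the same hinge line: 0 free, negative as it is pressed in, about 25 N per mm at the top edge besides the hinge's 4 to 7 N; it springs back when let go. The closed latch draws it to -0.009 to -0.026 rad.
- cover_edge (a point): Middle of the top front edge of the cover, on its flat front face, the 30 mm deep top flange behind it. Moves with the cover; axes along the case's when the cover is upright.
- keeper_seat (a point): Centre of the loop's crossbar when hooked, in the crook of the steel keeper, 17 mm above the cover's top flange, 13 mm behind its front edge. The keeper is 18 mm wide: an upright plate, its front face 2.5 mm behind this point, on a foot 10 mm high and 22 mm deep, with a hook at the top (next entry). Moves with the cover; axes along the case's when the cover is upright.
- keeper_hook (a point): Front tip of the keeper's hook, a 3 mm plate that overhangs the upright by 4.5 mm to the front: 2 mm in front of keeper_seat, 4 mm above it, its top 22.5 mm and its underside 19.5 mm above the flange. The crossbar must pass over it, go down in front of it (bar centre at least 3 mm in front of this tip), then come back under it to keeper_seat.
- lever (a joint): Lever's angle. 0: flat towards the back, on its stop; grows as it is raised and swings over to the front (pi/2 upright; limit 2.4); starts at 1.3 to 1.7. Stays where left (about 1 N moves its end). With the loop hooked it comes taut at 0.8 to 1.4; then it pushes back, at most 3 to 9 N at lever_press, until below about 0.2 (over centre) it is drawn onto its stop.
- lever_pin (a point): Centre of the lever's pin (along y), 18 mm above the roof, between two ears 26 mm wide over all; fixed to the case, axes as the case's.
- lever_press (a point): Point on the outer face of the lever, midway across, 50 mm from the pin, where to press. The lever is a folded steel channel 20 mm wide reaching 67 mm from the pin, its end lifted; this face lies 6 mm off the line through the pin. Axes: x along the lever away from the pin, z out of the face (up when flat).
- loop (a joint): Angle of the loop against the lever: the legs slope up to the front by (loop - lever) rad above the level. Starts at 1.85 to 2.1 and stays where left.
- loop_bar (a point): Middle of the loop's crossbar, its far end. The loop is a U of 5 mm round wire, 37 mm wide outside (legs at y = +-16 mm). Axes: x along the legs towards loop_pin, y along the crossbar. Both legs can be gripped together from above across their outer width close to the crossbar; lever and loop then follow the hand, the loop turning between the fingers.
- loop_pin (a point): Where the loop's legs turn on the lever: 58 mm from the crossbar, 14 mm from lever_pin along the lever. Axes as loop_bar's.
- bushing_a: Bystander: steel bushing 60 mm outside, 50 high, standing on the back left of the roof. Origin: centre of its underside (so for all bushings).
- bushing_b: Bystander: steel bushing 45 mm outside, 40 high, standing on the right of the roof.
- bushing_c: Bystander: steel bushing 45 mm outside, 40 high, standing on the bench beside the case.
- bushing_d: Bystander: steel bushing 60 mm outside, 40 high, standing on the bench beside the case.
- bushing_e: Bystander: steel bushing 50 mm outside, 50 high, standing on the bench beside the case.
- plug_gauge: Bystander: steel plug gauge 122 mm long, 35 mm thick, lying along its x on the bench to the right of the case. Origin: under its middle.
- oil_can: Bystander: white spray can 52 mm thick, 150 high, standing on the bench to the right. Origin: centre of its underside.

How it is judged:
By the outcome, as a careful person would: the job done as asked, in the order asked, and still so for the second after the job is handed in, with the robot touching nothing.
It also fails if it takes over 70 s, if anything falls off the work surface, if the arm or the gripper's body presses on something with over 40 N, if the wrist force passes 120 N, or if a joint passes its speed limit or range.

## Robot

A 7-joint arm with a two-finger parallel gripper is mounted at the origin on the work surface. World frame = base frame: x ahead of the robot, y to its left, z up, the work surface at z = 0. Lengths are in m, angles in degrees, forces in N, time in s.
With the tool pointing down it reaches from about 0.425 to 0.875 m from the base axis. Payload 4.7 kg.
Tool frame: the origin (TCP) lies midway between the tips of the shut fingers; the grasp point (between the pads) lies env.grip_point_offset behind it (env.grip_point_offset is the distance from the TCP to the grasp point, in m); z points along the fingers, y is the line along which they close (so a half turn about z gives the same grasp; the last joint's range is limited). The gripper opens to 87 mm and grips with 3 to 60 N. Pads are 19 mm wide; open, the fingers measure 117 mm over their backs; the gripper's body (75 mm by 190 mm) begins 51 mm behind the grasp point.
Start: joints at [74.146, 18.392, -4.016, 83.108, 1.295, 78.541, -3.26], TCP at [0.186, -0.623, 0.183] pointing down, gripper open.
Joint ranges: [-163.93, 163.93], [-17.29, 119.83], [-79.2, 71.16], [3.27, 140.29], [-89.18, 269.18], [5.43, 117.66], [-154.24, 154.24]. Speed limits (degrees/s): [147.25, 147.25, 180, 180, 180, 180, 180].

## Interface

Orientations are given as [roll, pitch, yaw] about the fixed x, y, z axes, in that order (R = Rz(yaw) Ry(pitch) Rx(roll)).
In Python, from cell import env gives the robot as it stands.
- The arm moves only by the shell command python3 -m creep 'ROWS' [FORCE]. ROWS is a JSON object of lists of equal length, an entry for each row: "translation": the shift along the tool's x, y, z in units of 0.08 m (1.0 is 0.08 m), a list of three; "turn": the turn, a rotation vector about the tool's x, y, z in units of 180 degrees (1.0 is 180 degrees), a list of three; "grip": the opening, from 0 (shut) to 1 (fully open). In form: {"translation": [[x, y, z], ...], "turn": [[ax, ay, az], ...], "grip": [grip, ...]}. A call has 1 to 5 rows; each row shifts and turns the commanded pose from where the row before left it, along the tool's axes as they then stand; what a row does not reach is not made up. A row lasts 1/8 s, in which the tool goes at most 62.5 mm and 10.7 degrees, less where a joint would pass 70% of its speed; a pose out of reach is approached as far as the arm can. A call with a number of a shift or a turn outside -1 to 1 is refused whole. A call with a gripper value outside its range is refused whole. The fingers move at their own pace and stop on an object; FORCE is the grip in N (left out, the last holds). Time passes only in rows, so rows that do not move let the fingers close. It gives the time, the measured TCP pose, the force, the opening and the grip force at its end, in the units of the state.
- env.get_obs(): the state, without advancing time (a new reading comes with each control period).
- env.read_camera(name): name is "scene" or "top" or "wrist"; returns a dict with "frame" (400x640x3 uint8, red, green, blue), "z_map" (400x640 float32, m along the optical axis (not along the pixel's ray), 0 where there is no reading), "K" (3x3 intrinsics, pixels), "rvec" (rotation vector, rad) and "tvec" (3), from world to camera coordinates, as OpenCV has them. Camera axes: x right, y down, z forward; pixel columns grow to the right and rows downward; lengths in m; the calibration is good to about 2 mm. A picture is of the moment at which its call begins.
- env.sign_off(): hands the job in; it is judged then, once.
The state is a dict: "time_s": time; "qpos": joint angles; "joint_velocities": joint speeds; "effort": joint torques, N m; "tool_pos": TCP position; "tool_rot": TCP orientation; "force": force on the tool from outside, world axes, zero at the start; "wrist_torque": the same for the moment, N m; "grip_width": finger opening in m; "grasp_force": force on a finger pad.
Only numpy, scipy, OpenCV 4.12 (cv2) and the standard library are available. Lean on these libraries where they do the work, as an engineer would, in place of code of your own. Each camera call takes 0.05 s, during which the arm holds its last target. There are 200 camera calls.

## Working session

There is one attempt and no reset: what is moved stays moved. The work goes in short steps, Python scripts to look and compute and a shell command to move; the robot and the scene stay as the last step left them, time stands still between calls to the robot, and variables do not carry over. Pictures are saved under pics/ and viewed, at most 12 in all, crops included, and the job is handed in when it is done.

```bash
mkdir -p pics; ls; cat > h.py <<'E'
import numpy as np, cv2
from cell import env
from scipy.spatial.transform import Rotation as R
def cam(n):
    c=env.read_camera(n); return c
def cloud(c):
    z=c['z_map']; K=c['K']; v,u=np.mgrid[:z.shape[0],:z.shape[1]]
    P=np.stack([(u-K[0,2])*z/K[0,0],(v-K[1,2])*z/K[1,1],z],-1)
    M=cv2.Rodrigues(np.array(c['rvec'],float))[0]
    W=(P-np.array(c['tvec']).ravel())@M
    W[z==0]=np.nan
    return W
def save(c,n,crop=None,scale=1):
    im=c['frame'][...,::-1]
    if crop: x0,y0,x1,y1=crop; im=im[y0:y1,x0:x1]
    cv2.imwrite('pics/'+n,cv2.resize(im,None,fx=scale,fy=scale,interpolation=cv2.INTER_CUBIC))
def st():
    o=env.get_obs(); print(o['time_s'],np.round(o['tool_pos'],4),np.round(o['tool_rot'],2),'F',np.round(o['force'],1),'g',o['grip_width'],o['grasp_force'])
E
python3 - <<'E'
from h import *
st(); print(env.grip_point_offset)
for n in('scene','top'):
    c=cam(n); save(c,n+'0.png'); np.savez('/tmp/'+n,W=cloud(c)); print(n,c['K'][0,0],np.round(c['rvec'],3),np.round(c['tvec'],3))
E
```

```text
pics
0.0 [ 0.1862 -0.6221  0.1816] [-1.7989e+02  1.0000e-02  1.6670e+01] F [ 0.8  0.6 -0.1] g 0.0871743286783587 0.0
0.0187
scene 368.52158479721135 [ 1.66  -2.334  0.484] [0.131 0.539 0.841]
top 405.17823187945714 [ 2.123 -2.104  0.2  ] [-0.072  0.585  1.013]
```

View pics/scene0.png

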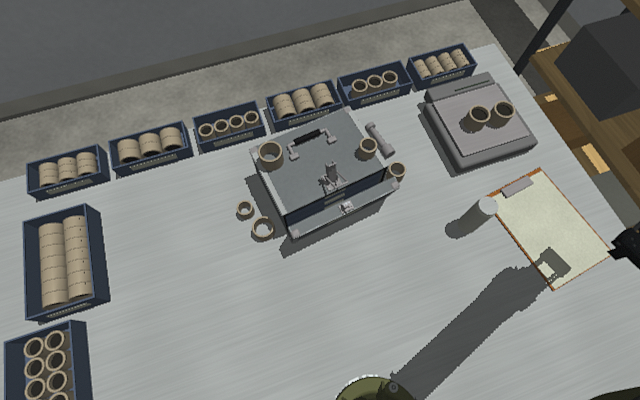

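View pics/top0.png

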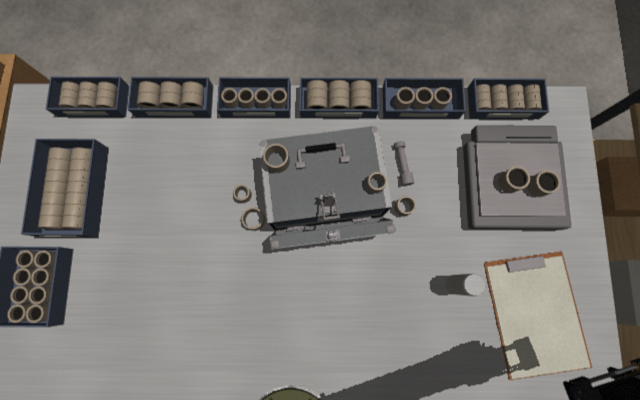

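The case sits at about (325,180) in top, the leaning cover at (330,237), latch at (328,203). The bushings are at (275,157) and (376,182) on the roof, and the can is well off to the right at (470,285).

```bash
python3 - <<'E'
from h import *
W=np.load('/tmp/top.npz')['W']
reg=np.zeros(W.shape[:2],bool); reg[100:260,230:420]=1
m=reg&(abs(W[...,2]-.146)<.006)
P=W[m]; print(len(P),np.median(P[:,2]))
r=cv2.minAreaRect(P[:,:2].astype(np.float32)); print(r, cv2.boxPoints(r))
for n,lo,hi in(('high',.155,.26),):
    m=reg&(W[...,2]>lo)&(W[...,2]<hi)
    k,l,s,c=cv2.connectedComponentsWithStats(m.astype(np.uint8))
    for i in range(1,k):
        if s[i,4]>5: Q=W[l==i]; print(n,s[i],Q.mean(0).round(3),Q.min(0).round(3),Q.max(0).round(3))
m=np.zeros_like(reg); m[218:252,265:400]=1
m&=(W[...,2]>.06)
Q=W[m]; print(Q.min(0),Q.max(0))
E
```

```text
9684 0.14552927913010585
((0.608515739440918, -0.084291473031044), (0.2733457386493683, 0.3037085235118866), 7.942193984985352) [[ 0.4521715   0.04722157]
 [ 0.49413615 -0.25357378]
 [ 0.76486    -0.21580452]
 [ 0.7228953   0.08499083]]
high [296 143  54  26 386] [ 0.687 -0.074  0.16 ] [ 0.647 -0.141  0.155] [ 0.711 -0.012  0.168]
high [263 144  27  29 385] [0.666 0.034 0.183] [0.636 0.005 0.155] [0.696 0.064 0.201]
high [367 172  20  21 217] [ 0.608 -0.205  0.178] [ 0.587 -0.226  0.156] [ 0.631 -0.183  0.19 ]
high [321 189  19  31 244] [ 0.549 -0.093  0.197] [ 0.514 -0.115  0.157] [ 0.581 -0.074  0.234]
high [329 233   8   5  34] [ 0.484 -0.101  0.161] [ 0.479 -0.11   0.156] [ 0.489 -0.093  0.164]
[ 0.45182038 -0.25039694  0.0602336 ] [0.53786334 0.05577191 0.21393384]
```

```bash

python3 -m creep '{"translation":[[0,0,-0.7],[0,0,-0.7],[0,0,-0.7]],"turn":[[0,0,0.0485],[0,0,0],[0,0,0]],"grip":[0,0,0]}'
python3 -m creep '{"translation":[[0.41,-0.59,0],[0.41,-0.59,0],[0.41,-0.59,0],[0.41,-0.59,0],[0.41,-0.59,0]],"turn":[[0,0,0],[0,0,0],[0,0,0],[0,0,0],[0,0,0]],"grip":[0,0,0,0,0]}'
python3 -m creep '{"translation":[[0.41,-0.59,0],[0.41,-0.59,0],[0.41,-0.59,0],[0.41,-0.59,0],[0.41,-0.59,0]],"turn":[[0,0,0],[0,0,0],[0,0,0],[0,0,0],[0,0,0]],"grip":[0,0,0,0,0]}'
python3 -m creep '{"translation":[[0,0,0]],"turn":[[0,0,0]],"grip":[0]}'
python3 - <<'E'
from h import *
c=cam('wrist'); save(c,'w1.png'); np.savez('/tmp/wrist',W=cloud(c)); st()
E
```

```text
time_s: 0.48
tool_pos: [0.1862, -0.6223, 0.3519]
tool_rot: [-180.0, 0.0, 7.9]
force: [1.3, -1.4, 1.2]
grip_width: 0.0643
grasp_force: 0.0
time_s: 1.1
tool_pos: [0.3168, -0.3644, 0.3503]
tool_rot: [-180.0, 0.0, 7.9]
force: [0.4, 0.3, -0.1]
grip_width: 0.0151
grasp_force: 0.0
time_s: 1.72
tool_pos: [0.4464, -0.1082, 0.3504]
tool_rot: [180.0, 0.0, 7.9]
force: [0.4, 0.3, -0.2]
grip_width: 0.0006
grasp_force: 0.0
time_s: 1.85
tool_pos: [0.4475, -0.1045, 0.3506]
tool_rot: [-180.0, -0.0, 8.5]
force: [0.1, -1.1, 0.1]
grip_width: 0.0005
grasp_force: 0.0
1.9 [ 0.4464 -0.1079  0.3504] [1.7998e+02 3.0000e-02 8.2200e+00] F [-1.  -1.3  0.2] g 0.0004298355386091964 0.0
```

View pics/w1.png

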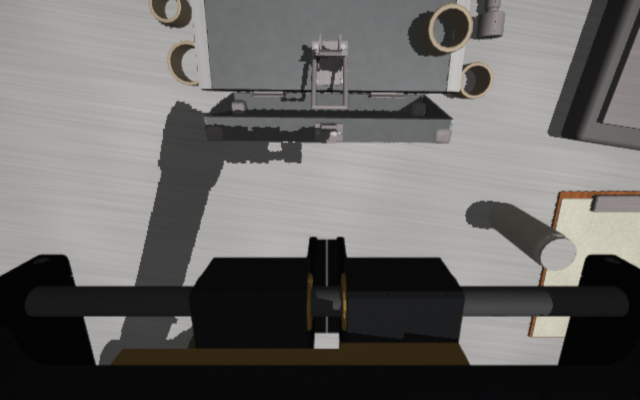

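Wrist view: keeper at about (331,131), loop crossbar at (330,106), lever and ears at (330,45-80), and the cover flange along row 130.

```bash
cat >> h.py <<'E'
YAW=np.radians(7.94); O=np.array([.620,-.083,0])
def loc(W):
    d=W-O; c,s=np.cos(YAW),np.sin(YAW)
    return np.stack([d[...,0]*c+d[...,1]*s,-d[...,0]*s+d[...,1]*c,d[...,2]],-1)
E
python3 - <<'E'
from h import *
W=np.load('/tmp/wrist.npz')['W']; L=loc(W)*1000
# roof front edge & side edges
m=np.zeros(L.shape[:2],bool); m[:150,180:480]=1
r=m&(abs(L[...,2]-146)<4)
print('roof',np.median(L[r][:,2]),'front x by y:')
for y in range(-130,140,40):
    q=L[r&(abs(L[...,1]-y)<6)]; x=q[:,0]; print(y,np.round([x[x>-95].min(), x.min(), np.percentile(x[x<-100],95) if (x<-100).any() else 0]),end=' ')
q=L[r&(L[...,0]>-70)]; print('\ny range',q[:,1].min(),q[:,1].max())
for v in range(92,146,2): print(v,np.round(L[v,331]),np.round(L[v,300]),np.round(L[v,260]))
print('latch')
for v in range(34,112,3):
    print(v,*[np.round(L[v,u]).astype(int) for u in (314,331,345)])
E
```

```text
roof 146.24948958530672 front x by y:
-130 [ -89. -138. -119.] -90 [ -88. -127. -119.] -50 [ -89. -128. -119.] -10 [ -89. -148. -120.] 30 [ -88. -130. -119.] 70 [ -89. -129. -119.] 110 [ -88. -129. -119.] 
y range -151.26841671558276 152.0695187792447
92 [-88.  -3.  15.] [-89.  44.  16.] [-89. 106.  16.]
94 [-91.  -4.  12.] [-92.  44.  12.] [-92. 105.  18.]
96 [-94.  -4.  12.] [-95.  45.  11.] [-95. 104.  23.]
98 [-97.  -4.  10.] [-98.  45.   9.] [-98. 107.   9.]
100 [-100.   -4.   10.] [-101.   45.    8.] [-101.  108.    9.]
102 [-103.   -4.    8.] [-104.   45.    8.] [-104.  108.    6.]
104 [-106.   -4.    7.] [-107.   45.    8.] [-107.  108.    8.]
106 [-103.   -1.  212.] [-110.   45.    6.] [-110.  108.    8.]
108 [-104.   -1.  213.] [-113.   45.    6.] [-113.  108.    7.]
110 [-115.   -4.    7.] [-116.   45.    6.] [-116.  109.    5.]
112 [-118.   -4.   10.] [-119.   45.   11.] [-119.  107.   14.]
114 [-121.   -4.   20.] [-121.   44.   24.] [-122.  105.   25.]
116 [-123.   -4.   32.] [-123.   43.   36.] [-124.  103.   38.]
118 [-119.   -2.  143.] [-119.   35.  142.] [-120.   83.
[... 1349 characters left out ...]
 16 188] [-64  -1 171] [-65 -15 190]
70 [-68  16 192] [-66  -1 159] [-68 -15 187]
73 [-71  16 192] [-69  -2 150] [-71 -15 191]
76 [-74  16 194] [-72  -2 149] [-74 -15 193]
79 [-77  16 195] [-75  -2 148] [-77 -15 196]
82 [-80  16 196] [-78  -2 146] [-80 -15 197]
85 [-83  16 199] [-81  -2 148] [-83 -15 198]
88 [-86  16 202] [-85  -2 145] [-85 -15 200]
91 [-89  16 202] [-88  -2 142] [-88 -15 203]
94 [-92  16 204] [-91  -4  12] [-91 -15 205]
97 [-94  16 207] [-96  -4   8] [-94 -15 206]
100 [-97  16 207] [-100   -4   10] [-97 -15 208]
103 [-100   16  210] [-105   -4    8] [-100  -15  210]
106 [-103   16  212] [-103   -1  212] [-103  -15  211]
109 [-106   16  212] [-106   -1  211] [-105  -15  212]
```

```bash

python3 -m creep '{"translation":[[0,0,0],[0,0,0],[-0.25,0,0.643],[-0.25,0,0.643]],"turn":[[0,0.059,0],[0,0.059,0],[0,0,0],[0,0,0]],"grip":[0,0,0,0]}'
python3 -m creep '{"translation":[[-0.25,0,0.643],[-0.12,0,0.32],[-0.11,0,0.29],[0,0,0]],"turn":[[0,0,0],[0,0,0],[0,0,0],[0,0,0]],"grip":[0,0,0,0]}'
cat >> h.py <<'E'
def ps():
    o=env.get_obs(); p=np.array(o['tool_pos']); f=np.array(o['force']); c,s=np.cos(YAW),np.sin(YAW)
    print('t',round(o['time_s'],2),'loc mm',np.round(loc(p)*1000,1),'rpy',np.round(o['tool_rot'],1),'Floc',np.round([f[0]*c+f[1]*s,-f[0]*s+f[1]*c,f[2]],1),'g',round(o['grip_width']*1000,1),round(float(o['grasp_force']),1))
E
python3 -c "
from h import *
ps(); print(env.get_obs()['qpos'])"
```

```text
time_s: 2.4
tool_pos: [0.4363, -0.12, 0.2366]
tool_rot: [-179.9, -13.0, 7.5]
force: [-0.6, -0.4, -1.0]
grip_width: 0.0004
grasp_force: 0.0
time_s: 2.9
tool_pos: [0.4201, -0.1204, 0.1301]
tool_rot: [-179.8, -12.7, 7.6]
force: [0.6, -0.3, 0.2]
grip_width: 0.0006
grasp_force: 0.0
t 2.9 loc mm [-203.2   -9.4  130.1] rpy [-179.8  -12.7    7.6] Floc [ 0.5 -0.4  0.2] g 0.6 0.0
[ 27.15484443 -15.60881388  -8.00681422 125.03915824  -9.34704056
  59.41582974 -59.18129218]
```

```bash

python3 -m creep '{"translation":[[0.2,-0.11,0.05],[0.2,0,0.04],[0,0,0],[0,0,0]],"turn":[[0,0,0],[0,0,0],[0,0.047,0],[0,0,0]],"grip":[0,0,0,0]}' >/dev/null
python3 -c "
from h import *
ps(); print(env.get_obs()['qpos'])"
```

```text
t 3.4 loc mm [-165.3   -3.9  128. ] rpy [-179.6  -21.     7.5] Floc [-1.1 -0.3  0.6] g 0.1 0.0
[ 29.13094851 -17.21035285  -9.09759122 128.43205732 -16.20760498
  51.00191006 -54.14111126]
```

```bash

python3 -m creep '{"translation":[[0.047,0,0.018],[0.047,0,0.018],[0.047,0,0.018],[0.047,0,0.018]],"turn":[[0,0,0],[0,0,0],[0,0,0],[0,0,0]],"grip":[0,0,0,0]}' >/dev/null
python3 -c "
from h import *
ps()"
python3 -m creep '{"translation":[[0.047,0,0.018],[0.035,0,0.013],[0.035,0,0.013],[0.035,0,0.013]],"turn":[[0,0,0],[0,0,0],[0,0,0],[0,0,0]],"grip":[0,0,0,0]}' >/dev/null
python3 -c "
from h import *
ps()"
```

```text
t 3.9 loc mm [-145.9   -3.2  130.5] rpy [-179.8  -21.2    7.8] Floc [ 0.3  0.8 -0.6] g 0.2 0.0
t 4.4 loc mm [-133.5   -3.4  130.2] rpy [-179.8  -21.2    7.7] Floc [-1.5  0.1 -0.4] g 0.9 0.0
```

```bash
python3 - <<'E'
from h import *
c=cam('wrist'); save(c,'w2.png'); L=loc(cloud(c))*1000
for u in (180,240,420):
  for v in range(60,200,8): print(u,v,np.round(L[v,u]))
c=cam('top'); L=loc(cloud(c))*1000; m=(L[...,2]>130)&(L[...,2]<150)&(L[...,0]<-95)&(L[...,0]>-170)
for y in (-130,-90,90,130): 
    q=L[m&(abs(L[...,1]-y)<8)]; print(y,q[:,0].min(),q[:,0].max(),np.median(q[:,2]))
ps()
E
```

```text
180 60 [-29.  88. 146.]
180 68 [-34.  88. 145.]
180 76 [-40.  88. 147.]
180 84 [-44.  88. 145.]
180 92 [-50.  88. 146.]
180 100 [-55.  87. 146.]
180 108 [-60.  87. 147.]
180 116 [-65.  88. 145.]
180 124 [-70.  87. 147.]
180 132 [-75.  87. 145.]
180 140 [-80.  87. 146.]
180 148 [-85.  87. 146.]
180 156 [-89.  90. 139.]
180 164 [-79. 129.  51.]
180 172 [-80. 148.   9.]
180 180 [-89. 144.  17.]
180 188 [-96. 147.   9.]
180 196 [-106.  139.   27.]
240 60 [-30.  50. 147.]
240 68 [-35.  50. 147.]
240 76 [-39.  51. 145.]
240 84 [-45.  50. 146.]
240 92 [-50.  50. 146.]
240 100 [-55.  50. 146.]
240 108 [-60.  50. 146.]
240 116 [-65.  50. 145.]
240 124 [-70.  50. 145.]
240 132 [-75.  50. 145.]
240 140 [-80.  50. 146.]
240 148 [-85.  50. 146.]
240 156 [-89.  52. 138.]
240 164 [-79.  75.  51.]
240 172 [-80.  86.   9.]
240 180 [-89.  84.  17.]
240 188 [-96.  85.   9.]
240 196 [-104.   86.    8.]
420 60 [-29. -62. 146.]
420 68 [-35. -62. 146.]
420 76 [-40. -62. 147.]
420 84 [-45. -62. 146.]
420 92 [-50. -62. 146.]
420 100 [-55. -62. 145.]
420 108 [-60. -62. 145.]
420 116 [-65. -62. 146.]
420 124 [-70. -61. 146.]
420 132 [-76. -61. 147.]
420 140 [-80. -61. 145.]
420 148 [-86. -61. 146.]
420 156 [-79. -78.  86.]
420 164 [-79. -88.  50.]
420 172 [-80. -99.   8.]
420 180 [-89. -97.  15.]
420 188 [-97. -99.   9.]
420 196 [-105.  -99.    9.]
-130 -148.71102186790444 -117.69932093197386 139.4531285162647
-90 -147.85249008836863 -117.88342884717983 139.95990527121674
90 -138.79702885571405 -117.6008569114339 140.44721305707864
130 -149.03241792028322 -118.10104508718901 139.33098809802237
t 4.5 loc mm [-133.4   -3.3  130.3] rpy [-179.8  -21.2    7.8] Floc [-0.3 -0.5  0.4] g 0.6 0.0
```

View pics/w2.png

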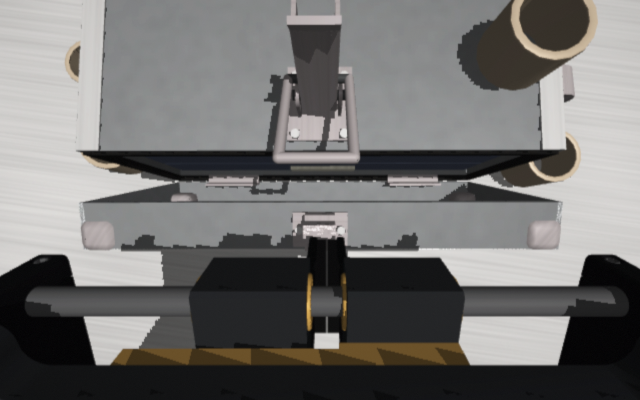

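Fingertips appear at (327,237), overlapping the cover's front edge (row 248), yet there was no contact force. I'll check the fingertip depth.

```bash
python3 - <<'E'
from h import *
c=cam('wrist'); L=loc(cloud(c))*1000
for v in range(226,300,6): print(v,np.round(L[v,318]),np.round(L[v,336]))
c=cam('scene'); save(c,'s2.png',(240,120,440,270),4); L=loc(cloud(c))*1000
p=env.get_obs()['tool_pos']; uv,_=cv2.projectPoints(np.array([p]),np.array(c['rvec'],float),np.array(c['tvec'],float),c['K'],None); print(uv)
u,v=uv.ravel().astype(int)
for dv in range(-16,8,3): print(dv,[np.round(L[v+dv,u+du]).astype(int).tolist() for du in(-8,-4,0,4)])
E
```

```text
226 [-133.    1.  161.] [-133.   -9.  142.]
232 [-136.    1.  161.] [-137.   -9.  141.]
238 [-140.    1.  161.] [-141.   -9.  140.]
244 [-142.    1.  177.] [-142.   -8.  177.]
250 [-144.    1.  184.] [-144.   -8.  184.]
256 [-147.    0.  188.] [-147.   -8.  189.]
262 [-149.    0.  195.] [-149.   -8.  194.]
268 [-151.    0.  200.] [-151.   -8.  199.]
274 [-153.   -0.  203.] [-153.   -8.  203.]
280 [-154.   -0.  209.] [-154.   -8.  209.]
286 [-148.   -2.  255.] [-148.   -7.  256.]
292 [-149.   -2.  258.] [-149.   -6.  258.]
298 [-150.   -2.  260.] [-150.   -6.  260.]
[[[347.22365015 207.11800515]]]
-16 [[-80, -10, 116], [-77, -25, 94], [-78, -37, 83], [-148, 6, 267]]
-13 [[-78, -13, 88], [-142, 21, 255], [-176, 37, 340], [-178, 29, 338]]
-10 [[-81, -12, 75], [-176, 45, 336], [-181, 40, 339], [-183, 32, 337]]
-7 [[-151, 36, 257], [-179, 47, 329], [-185, 42, 336], [-188, 35, 335]]
-4 [[-164, 45, 279], [-172, 40, 291], [-190, 44, 333], [-193, 37, 332]]
-1 [[-171, 48, 280], [-183, 47, 305], [-194, 46, 331], [-198, 40, 332]]
2 [[-176, 51, 278], [-185, 48, 295], [-197, 47, 321], [-202, 42, 329]]
5 [[-181, 53, 275], [-186, 47, 280], [-199, 47, 309], [-208, 45, 329]]
```

View pics/s2.png

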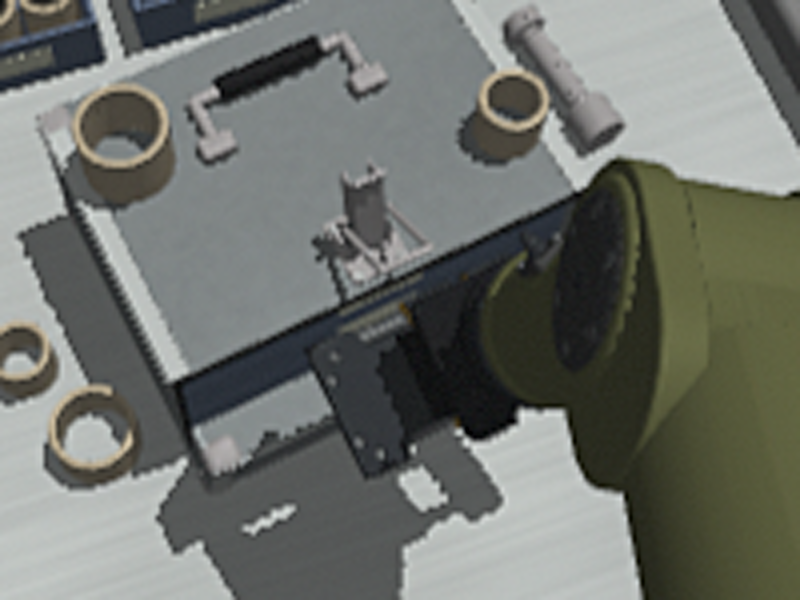

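```bash
python3 - <<'E'
from h import *
L=loc(np.load('/tmp/wrist.npz')['W'])*1000
for v in range(226,350,8): print(v,np.round(L[v,318]),np.round(L[v,336]), np.round(L[v,327]))
c=cam('wrist'); M=cv2.Rodrigues(np.array(c['rvec'],float))[0]; print('cam pos',loc(-M.T@np.array(c['tvec']).ravel())*1000, 'axis',M[2])
p=env.get_obs()['tool_pos']; print(cv2.projectPoints(np.array([p]),np.array(c['rvec'],float),np.array(c['tvec'],float),c['K'],None)[0])
E
```

```text
226 [-316.   16.   -1.] [-315.  -16.    1.] [-315.    0.    1.]
234 [-331.   16.    1.] [-330.  -16.    1.] [-331.    0.   -0.]
242 [-165.    7.  394.] [-165.   -2.  394.] [-165.    2.  394.]
250 [-165.    7.  403.] [-165.   -2.  403.] [-165.    2.  403.]
258 [-166.    6.  411.] [-165.   -2.  413.] [-165.    2.  412.]
266 [-165.    6.  419.] [-165.   -2.  419.] [-168.    2.  415.]
274 [-166.    6.  425.] [-165.   -2.  427.] [-172.    2.  415.]
282 [-165.    6.  433.] [-165.   -1.  433.] [-176.    2.  415.]
290 [-142.    5.  475.] [-142.    0.  474.] [-142.    3.  475.]
298 [-143.    5.  478.] [-143.    0.  477.] [-142.    3.  478.]
306 [-144.    5.  479.] [-145.    0.  478.] [-145.    2.  478.]
314 [-148.    5.  477.] [-147.    0.  478.] [-147.    2.  478.]
322 [-179.    6.  440.] [-179.   -2.  440.] [-517.   -2.    2.]
330 [-183.    6.  439.] [-183.   -2.  440.] [-538.   -2.   -0.]
338 [-557.   16.   -0.] [-556.  -20.    1.] [-557.   -2.    0.]
346 [-576.   16.    1.] [-575.  -21.    1.] [-578.   -3.   -1.]
cam pos [-130.26164999   -4.30266899  348.57775001] axis [ 0.06403447  0.01313234 -0.99786128]
[[[326.37334473 226.26498784]]]
```

The shut fingertips are visible at row 237 in both wrist pictures, ending about 39 mm behind the reported TCP. The finger therefore passed above the cover edge without touching it. I'll measure the gripper body the same way.

```bash
python3 - <<'E'
from h import *
p=env.get_obs(); Rt=R.from_euler('xyz',p['tool_rot'],degrees=True).as_matrix()
c=cam('wrist'); W=cloud(c); T=((W-np.array(p['tool_pos']))@Rt)*1000
print('tool frame')
for u in (60,120,210,250,310,318,327,336,342,400,450):
  print(u,[np.round(T[v,u]).astype(int).tolist() for v in range(236,400,18)])
ps()
for n in('top','scene'):
  c=cam(n); W=cloud(c); T=((W-np.array(p['tool_pos']))@Rt)*1000
  m=(abs(T[...,0])<35)&(abs(T[...,1])<22)&(T[...,2]<15)&(T[...,2]>-90); q=T[m]; print(n,len(q))
  h,e=np.histogram(q[:,2],bins=range(-90,16,10)); print(h)
E
```

```text
tool frame
60 [[-59, -278, 117], [-76, -277, 111], [32, -78, -115], [32, -71, -125], [29, -69, -129], [17, -78, -121], [11, -79, -121], [7, -78, -123], [25, -56, -147], [26, -52, -152]]
120 [[-3, -130, -10], [-76, -215, 111], [-93, -214, 104], [32, -55, -125], [28, -55, -127], [-145, -212, 85], [-161, -211, 78], [23, -48, -140], [25, -43, -147], [25, -40, -152]]
210 [[-3, -73, -9], [-76, -121, 111], [37, -31, -124], [37, -28, -132], [33, -28, -134], [28, -29, -134], [23, -29, -135], [23, -27, -140], [25, -24, -147], [25, -23, -151]]
250 [[-3, -48, -10], [-76, -79, 110], [38, -20, -125], [37, -18, -132], [33, -18, -134], [28, -19, -133], [23, -19, -134], [23, -18, -140], [26, -16, -148], [25, -15, -152]]
310 [[6, -9, -30], [11, -8, -61], [11, -7, -78], [35, -4, -128], [31, -4, -130], [25, -4, -130], [11, -5, -120], [23, -4, -140], [26, -3, -148], [25, -3, -151]]
318 [[6, -5, -30], [9, -4, -58], [9, -4, -74], [33, -2, -125], [29, -2, -127], [-6, -3, -90], [-161, -9, 78], [23, -2, -140], [25, -2, -147], [25, -2, -152]]
327 [[7, 0, -31], [8, 0, -57], [3, 0, -65], [32, 0, -125], [29, 0, -
[... 177 characters left out ...]
10, 77], [24, 2, -141], [25, 2, -147], [25, 2, -151]]
342 [[-2, 10, -12], [10, 7, -60], [10, 7, -77], [33, 4, -125], [30, 4, -129], [24, 4, -129], [23, 4, -135], [23, 4, -140], [25, 3, -147], [25, 3, -152]]
400 [[-3, 46, -9], [-75, 76, 109], [37, 20, -123], [37, 18, -132], [33, 18, -134], [27, 18, -133], [24, 18, -135], [23, 17, -140], [25, 15, -147], [25, 14, -152]]
450 [[-3, 78, -10], [-76, 129, 111], [-92, 127, 103], [37, 30, -132], [32, 30, -133], [28, 30, -134], [24, 30, -135], [24, 28, -141], [25, 26, -147], [24, 25, -151]]
t 4.7 loc mm [-133.7   -3.4  130.2] rpy [-179.8  -21.2    7.7] Floc [ 0.1 -0.8  0.3] g 0.1 0.0
top 100
[ 4  2  2  0  0  4  0 20 67  1]
scene 0
[0 0 0 0 0 0 0 0 0 0]
```

```bash

python3 -m creep '{"translation":[[-0.16,0,-0.06],[-0.16,0,-0.06],[-0.09,-0.03,0.22],[-0.09,0,0.22],[0,0,0]],"turn":[[0,0,0],[0,-0.033,0],[0,0,0],[0,0,0],[0,0,0]],"grip":[0,0,0,0,0]}' >/dev/null
cat >> h.py <<'E'
D=40.
def tip():
    o=env.get_obs(); Rt=R.from_euler('xyz',o['tool_rot'],degrees=True).as_matrix()
    p=np.array(o['tool_pos'])-Rt[:,2]*D/1000
    print('   tip',np.round(loc(p)*1000,1),'qj',np.round(o['qpos'],0))
E
python3 -c "
from h import *
ps();tip()"
```

```text
t 5.42 loc mm [-167.7   -0.3   90.7] rpy [-179.7  -15.1    7.7] Floc [ 0.6 -0.2 -0.1] g 0.5 0.0
   tip [-178.1   -0.4  129.3] qj [ 29. -11. -13. 127. -11.  51. -59.]
```

```bash

python3 -m creep '{"translation":[[0.06,0,0.016],[0.06,0,0.016],[0.06,0,0.016],[0.024,0,0.006],[0.024,0,0.006]],"turn":[[0,0,0],[0,0,0],[0,0,0],[0,0,0],[0,0,0]],"grip":[0,0,0,0,0]}' >/dev/null
python3 -c "
from h import *
ps()"
python3 -m creep '{"translation":[[0.024,0,0.006],[0.024,0,0.006],[0.024,0,0.006],[0.024,0,0.006]],"turn":[[0,0,0],[0,0,0],[0,0,0],[0,0,0]],"grip":[0,0,0,0]}' >/dev/null
python3 -c "
from h import *
ps();tip()"
```

```text
t 6.05 loc mm [-146.6   -0.7   92.3] rpy [-179.8  -15.3    7.8] Floc [ 0.3 -0.2 -0.1] g 0.4 0.0
t 6.55 loc mm [-141.2   -0.7   91.5] rpy [-179.7  -15.     7.7] Floc [-6.8  0.2  3. ] g 0.3 3.0
   tip [-151.6   -0.9  130.1] qj [ 29.  -8. -14. 124. -10.  50. -62.]
```

```bash

python3 -m creep '{"translation":[[0.04,0,-0.002],[0.04,0,-0.002],[0.04,0,-0.002],[0.04,0,-0.002],[0.04,0,-0.002]],"turn":[[0,0,0],[0,0,0],[0,0,0],[0,0,0],[0,0,0]],"grip":[0,0,0,0,0]}' >/dev/null
python3 -c "
from h import *
ps();tip()"
python3 -m creep '{"translation":[[0.03,0,0.004],[0.02,0,0.004],[0,0,0]],"turn":[[0,0,0],[0,0,0],[0,0,0]],"grip":[0,0,0]}' >/dev/null
python3 -c "
from h import *
ps();tip()"
```

```text
t 7.17 loc mm [-125.6   -0.8   96.6] rpy [-179.7  -15.     7.7] Floc [-6.3  0.4  2.2] g 0.4 2.6
   tip [-136.    -0.9  135.2] qj [ 29.  -6. -15. 122. -10.  51. -63.]
t 7.55 loc mm [-121.    -0.9   97.4] rpy [-179.7  -15.1    7.7] Floc [-6.2  0.7  3.6] g -0.1 2.3
   tip [-131.4   -1.   136. ] qj [ 28.  -6. -15. 121.  -9.  51. -64.]
```

```bash

python3 -m creep '{"translation":[[0.012,0,0.003],[0.012,0,0.003]],"turn":[[0,0,0],[0,0,0]],"grip":[0,0]}' >/dev/null
python3 -c "
from h import *
ps()"
python3 -m creep '{"translation":[[0.012,0,0.003],[0.012,0,0.003]],"turn":[[0,0,0],[0,0,0]],"grip":[0,0]}' >/dev/null
python3 -c "
from h import *
ps()"
python3 -m creep '{"translation":[[0.012,0,0.003],[0.012,0,0.003]],"turn":[[0,0,0],[0,0,0]],"grip":[0,0]}' >/dev/null
python3 -c "
from h import *
ps()"
```

```text
t 7.8 loc mm [-119.1   -0.9   97.5] rpy [-179.7  -15.1    7.7] Floc [-6.1  0.4  4.7] g 0.6 2.8
t 8.05 loc mm [-117.2   -0.9   97.6] rpy [-179.7  -15.1    7.7] Floc [-8.9  0.6  5.8] g 0.6 3.7
t 8.3 loc mm [-116.8   -0.9   97.3] rpy [-179.7  -14.9    7.7] Floc [-13.2   1.4   9.4] g 0.2 6.4
```

```bash

python3 -m creep '{"translation":[[0.012,0,0.0],[0.006,0,0.0],[0,0,0]],"turn":[[0,0,0],[0,0,0],[0,0,0]],"grip":[0,0,0]}' >/dev/null
python3 -c "
from h import *
ps()"
```

```text
t 8.68 loc mm [-116.7   -1.    97.3] rpy [-179.7  -14.8    7.7] Floc [-15.    1.7  10.5] g 0.6 7.5
```

```bash

python3 -m creep '{"translation":[[0.009,0,0.0],[0,0,0]],"turn":[[0,0,0],[0,0,0]],"grip":[0,0]}' >/dev/null
python3 -c "
from h import *
ps()"
python3 -m creep '{"translation":[[-0.04,0,0.0],[-0.06,0,-0.02],[-0.15,0,-0.04],[-0.3,0,-0.08],[0,0,-0.6]],"turn":[[0,0,0],[0,0,0],[0,0,0],[0,0,0],[0,0,0]],"grip":[0,0,0,0,0]}' >/dev/null
python3 -m creep '{"translation":[[0,0,-0.6],[0.1,0,-0.5],[0,0,0]],"turn":[[0,0,0],[0,0,0],[0,0,0]],"grip":[0,0,0.7]}' >/dev/null
python3 - <<'E'
from h import *
ps();tip()
c=cam('wrist'); save(c,'w3.png'); np.savez('/tmp/w3',W=cloud(c))
E
```

```text
t 8.93 loc mm [-116.6   -0.9   97.2] rpy [-179.7  -14.7    7.7] Floc [-18.    1.   11.7] g 0.5 8.3
t 9.93 loc mm [-173.6   -7.5  232.2] rpy [-179.6  -15.1    7.8] Floc [ 0.2  0.1 -1.2] g 4.9 0.0
   tip [-184.    -7.8  270.8] qj [ 27. -17.  -8. 115. -10.  69. -61.]
```

View pics/w3.png

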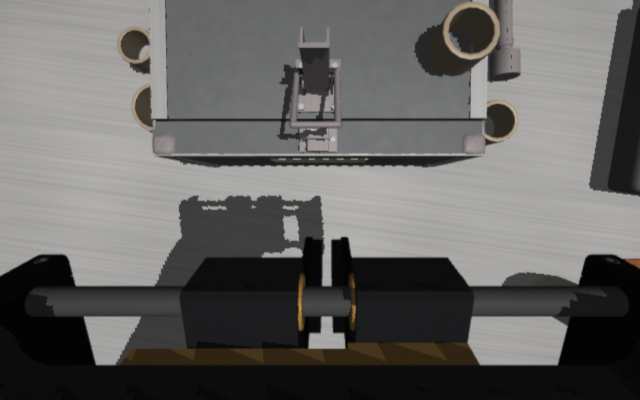

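The cover stands home. Crossbar is at (317,124), keeper at (317,145), and the lever rises at (314,45-90).

```bash
python3 - <<'E'
from h import *
L=loc(np.load('/tmp/w3.npz')['W'])*1000
for v in range(28,166,3): print(v,*[np.round(L[v,u],0).astype(int).tolist() for u in (296,308,317,338)])
for v in (110,124,140,144): 
  print(v,[(u,*np.round(L[v,u]).astype(int)) for u in range(288,348,4)])
E
```

```text
28 [-6, 20, 145] [-7, 9, 147] [-7, 1, 146] [-6, -17, 145]
31 [-9, 20, 145] [-9, 9, 146] [-9, 1, 145] [-10, -17, 146]
34 [-12, 20, 146] [-12, 9, 145] [-12, 1, 145] [-12, -17, 146]
37 [-15, 20, 147] [-15, 9, 147] [-15, 1, 147] [-15, -17, 147]
40 [-18, 20, 147] [-18, 9, 147] [-17, 1, 145] [-17, -17, 145]
43 [-20, 20, 147] [-56, 4, 233] [-57, -2, 233] [-19, -17, 145]
46 [-23, 20, 146] [-58, 4, 231] [-57, -2, 231] [-22, -17, 145]
49 [-26, 20, 147] [-56, 5, 222] [-56, -1, 222] [-25, -17, 146]
52 [-28, 20, 147] [-57, 5, 219] [-56, -1, 218] [-28, -17, 147]
55 [-30, 20, 146] [-57, 5, 215] [-57, -1, 214] [-31, -17, 146]
58 [-33, 20, 147] [-58, 5, 211] [-58, -1, 212] [-33, -17, 146]
61 [-36, 20, 147] [-58, 6, 208] [-58, -1, 207] [-37, -17, 148]
64 [-40, 20, 149] [-59, 6, 203] [-59, -1, 203] [-39, -17, 147]
67 [-42, 20, 149] [-60, 6, 200] [-59, 0, 198] [-42, -17, 148]
70 [-56, 17, 181] [-60, 6, 194] [-60, 0, 195] [-55, -17, 179]
73 [-59, 17, 183] [-61, 7, 190] [-61, 0, 191] [-58, -16, 182]
76 [-61, 17, 184] [-62, 7, 185] [-62, 0, 186] [-61, -16, 184]
79 [-64, 16, 185] [-63, 7, 181] [-63, 0, 181]
[... 4260 characters left out ...]
64(24), np.int64(146)), (296, np.int64(-110), np.int64(20), np.int64(146)), (300, np.int64(-110), np.int64(17), np.int64(149)), (304, np.int64(-110), np.int64(13), np.int64(148)), (308, np.int64(-111), np.int64(9), np.int64(157)), (312, np.int64(-111), np.int64(5), np.int64(157)), (316, np.int64(-111), np.int64(2), np.int64(156)), (320, np.int64(-111), np.int64(-2), np.int64(158)), (324, np.int64(-111), np.int64(-5), np.int64(156)), (328, np.int64(-110), np.int64(-8), np.int64(148)), (332, np.int64(-110), np.int64(-12), np.int64(149)), (336, np.int64(-110), np.int64(-16), np.int64(149)), (340, np.int64(-110), np.int64(-19), np.int64(145)), (344, np.int64(-110), np.int64(-23), np.int64(147))]
```

```bash

python3 -m creep '{"translation":[[0.358,-0.05,0.096],[0.358,-0.044,0.096],[0.358,0,0.096],[-0.06,0,0.23],[-0.06,0,0.23]],"turn":[[0,0,0],[0,0,0],[0,0,0],[0,0,0],[0,0,0]],"grip":[0.7,0.7,0.7,0.7,0.7]}' >/dev/null
python3 -m creep '{"translation":[[0,0,0],[0,0,0]],"turn":[[0,0,0],[0,0,0]],"grip":[0.7,0.7]}' >/dev/null
python3 - <<'E'
from h import *
ps();tip()
o=env.get_obs(); Rt=R.from_euler('xyz',o['tool_rot'],degrees=True).as_matrix()
c=cam('wrist'); save(c,'w4.png'); W=cloud(c); np.savez('/tmp/w4',W=W); T=((W-np.array(o['tool_pos']))@Rt)*1000
m=(T[...,2]<-30)&(T[...,2]>-75)&(abs(T[...,1])<60)&(abs(T[...,0])<14); q=T[m]; print('finger tip z',np.percentile(q[:,2],[95,99,100]), 'y inner', q[q[:,1]>0][:,1].min(), q[q[:,1]<0][:,1].max())
E
```

```text
t 10.85 loc mm [-86.6   1.4 191. ] rpy [-179.5  -14.8    7.8] Floc [-0.1 -0.1 -0. ] g 60.5 0.0
   tip [-96.8   1.1 229.6] qj [ 25.  -6. -13. 110.  -8.  62. -67.]
finger tip z [-42.68236808 -40.69834189 -39.1519772 ] y inner 29.923595297801562 -29.832343094209264
```

View pics/w4.png

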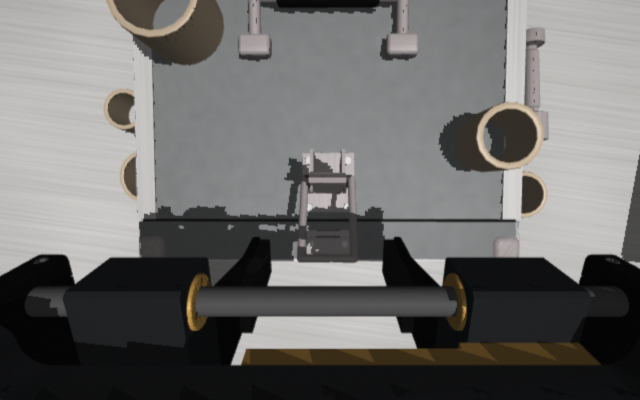

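The loop (300-357, rows 180-260) is centred between the open fingers. I'll go down and grip it.

```bash

python3 -m creep '{"translation":[[-0.043,0.017,0.21],[-0.043,0,0.207],[0,0,0],[0,0,0],[0,0,0]],"turn":[[0,0,0],[0,0,0],[0,0,0],[0,0,0],[0,0,0]],"grip":[0.7,0.7,0.6,0.5,0.3]}' 12 >/dev/null
python3 -c "
from h import *
ps();tip()"
python3 -m creep '{"translation":[[0,0,0],[0,0,0]],"turn":[[0,0,0],[0,0,0]],"grip":[0.3,0.3]}' >/dev/null
python3 -c "
from h import *
ps();tip()"
```

```text
t 11.53 loc mm [-84.2   0.2 157.3] rpy [-179.5  -14.8    7.8] Floc [-0.2  0.2  0.6] g 40.9 0.0
   tip [-9.44e+01 -1.00e-01  1.96e+02] qj [ 25.  -4. -14. 113.  -8.  58. -67.]
t 11.78 loc mm [-84.4   0.9 157.1] rpy [-179.4  -14.8    7.8] Floc [-1.6  2.4  1.2] g 36.4 12.0
   tip [-94.6   0.5 195.8] qj [ 25.  -4. -14. 113.  -8.  58. -67.]
```

```bash
cat > path.py <<'E'
import numpy as np
from scipy.optimize import brentq
pin=np.array([-58,163.5]); c,s=np.cos(np.radians(14.8)),np.sin(np.radians(14.8))
def G(b,sd=8.3):
    b=np.array(b,float); f=lambda t: np.hypot(*(pin+14*np.array([np.cos(t),np.sin(t)])-b))-58
    ts=np.linspace(.3,3.0,300); v=[f(t) for t in ts]
    r=[brentq(f,ts[i],ts[i+1]) for i in range(299) if v[i]*v[i+1]<0]
    if not r: return None
    t=min(r,key=lambda t:abs(t-1.5)); P=pin+14*np.array([np.cos(t),np.sin(t)])
    return b+(P-b)*sd/58,t,r
if __name__=='__main__':
    prev=None
    for b in [(-104,209.5),(-108,204),(-112,197),(-115,188),(-115,180),(-115,172),(-115,165),(-115,161),(-112,161),(-109,161),(-107,161.5),(-105.5,162)]:
        g=G(b)
        if g is None: print(b,None); continue
        d=g[0]-prev if prev is not None else np.zeros(2); prev=g[0]
        # fwd d0, up d1 : tx=d0 c + d1 s ; tz = d0 s - d1 c
        print(b,'G',g[0].round(1),'lever',round(g[1],2),'d',d.round(1),'rows tx,tz',((d[0]*c+d[1]*s)/80).round(3),((d[0]*s-d[1]*c)/80).round(3), np.round(g[2],2))
E
python3 path.py
```

```text
(-104, 209.5) G [-97.1 204.9] lever 1.41 d [0. 0.] rows tx,tz 0.0 0.0 [1.41]
(-108, 204) G [-100.6  200.2] lever 1.46 d [-3.5 -4.7] rows tx,tz -0.058 0.046 [1.46]
(-112, 197) G [-104.2  194.2] lever 1.53 d [-3.6 -6. ] rows tx,tz -0.062 0.061 [1.53]
(-115, 188) G [-106.8  186.5] lever 1.57 d [-2.7 -7.7] rows tx,tz -0.057 0.085 [1.57]
(-115, 180) G [-106.7  179.6] lever 1.5 d [ 0.1 -6.9] rows tx,tz -0.02 0.083 [1.5]
(-115, 172) G [-106.7  172.8] lever 1.52 d [-0.  -6.9] rows tx,tz -0.022 0.083 [1.52]
(-115, 165) G [-106.9  166.8] lever 1.6 d [-0.2 -6. ] rows tx,tz -0.021 0.072 [1.6]
(-115, 161) G [-107.   163.4] lever 1.67 d [-0.1 -3.4] rows tx,tz -0.013 0.041 [1.67]
(-112, 161) G [-104.   163.3] lever 1.45 d [ 3. -0.] rows tx,tz 0.036 0.01 [1.45]
(-109, 161) G [-101.   163.2] lever 1.22 d [ 3.  -0.1] rows tx,tz 0.036 0.011 [1.22]
(-107, 161.5) G [-98.9 163.5] lever 1.02 d [2.1 0.3] rows tx,tz 0.026 0.003 [1.02]
(-105.5, 162) G [-97.4 163.7] lever 0.85 d [1.6 0.2] rows tx,tz 0.02 0.002 [0.85]
```

```bash

python3 -m creep '{"translation":[[-0.058,0,0.046],[-0.062,0,0.061],[-0.057,0,0.085],[0,0,0]],"turn":[[0,0,0],[0,0,0],[0,0,0],[0,0,0]],"grip":[0.3,0.3,0.3,0.3]}' >/dev/null
python3 - <<'E'
from h import *
ps();tip()
c=cam('wrist'); save(c,'w5.png',(200,140,440,290),3); L=loc(cloud(c))*1000
m=(abs(L[...,1])<8)&(L[...,0]<-100)&(L[...,0]>-125)&(L[...,2]>150)&(L[...,2]<215)
for z in ((172,200),(150,172)):
  q=L[m&(L[...,2]>z[0])&(L[...,2]<z[1])]; print(z,len(q),np.round(np.percentile(q,[2,50,98],axis=0),1).tolist() if len(q) else '')
E
```

```text
t 12.28 loc mm [-95.4   1.  137. ] rpy [-179.4  -14.7    7.8] Floc [0.6 4.  0.1] g 36.2 12.0
   tip [-105.5    0.6  175.7] qj [ 26.  -5. -13. 116.  -8.  56. -66.]
(172, 200) 321 [[-116.6, -7.9, 188.0], [-114.0, 0.0, 190.0], [-112.1, 7.6, 191.5]]
(150, 172) 646 [[-116.1, -7.6, 155.5], [-106.4, 0.2, 168.2], [-100.1, 7.5, 169.9]]
```

View pics/w5.png

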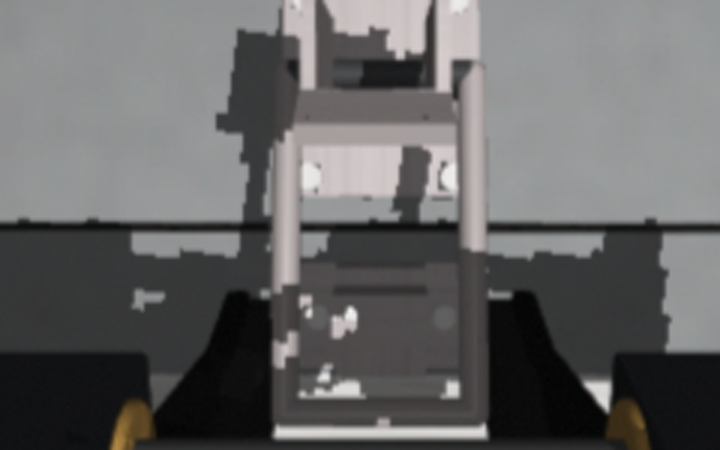

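The bar is in front of the keeper, at x -114 (hook tip at -107.5). I'll lower it.

```bash

python3 -m creep '{"translation":[[-0.02,-0.012,0.083],[-0.022,0,0.083],[-0.021,0,0.072],[-0.013,0,0.041],[0,0,0]],"turn":[[0,0,0],[0,0,0],[0,0,0],[0,0,0],[0,0,0]],"grip":[0.3,0.3,0.3,0.3,0.3]}' >/dev/null
python3 - <<'E'
from h import *
ps();tip()
c=cam('wrist'); L=loc(cloud(c))*1000
m=(abs(L[...,1])<8)&(L[...,0]<-95)&(L[...,0]>-125)&(L[...,2]>150)&(L[...,2]<215)
q=L[m]
for x in range(-124,-96,2):
  w=q[(q[:,0]>=x)&(q[:,0]<x+2)]; print(x,len(w),np.median(w[:,2]).round(1) if len(w) else '')
E
```

```text
t 12.95 loc mm [-94.    1.1 115.3] rpy [-179.5  -14.8    7.8] Floc [1.8 0.5 0.5] g 35.9 12.0
   tip [-104.3    0.8  154. ] qj [ 25.  -4. -13. 117.  -8.  53. -66.]
-124 0 
-122 0 
-120 0 
-118 2 165.2
-116 95 166.9
-114 231 166.7
-112 170 157.6
-110 0 
-108 75 168.7
-106 128 169.0
-104 130 168.9
-102 128 168.8
-100 214 168.3
-98 174 156.7
```

```bash

python3 -m creep '{"translation":[[-0.01,0,0.036],[0,0,0]],"turn":[[0,0,0],[0,0,0]],"grip":[0.3,0.3]}' >/dev/null
python3 - <<'E'
from h import *
ps();tip()
c=cam('wrist'); L=loc(cloud(c))*1000
m=(abs(L[...,1])<8)&(L[...,0]<-95)&(L[...,0]>-125)&(L[...,2]>150)&(L[...,2]<215)
q=L[m]
for x in range(-120,-104,2):
  w=q[(q[:,0]>=x)&(q[:,0]<x+2)]; print(x,len(w),np.percentile(w[:,2],[5,50,95]).round(1) if len(w) else '')
E
```

```text
t 13.25 loc mm [-94.1   1.2 112.5] rpy [-179.5  -14.8    7.8] Floc [ 1.5 -0.9  0.7] g 36.0 12.0
   tip [-104.3    0.9  151.1] qj [ 25.  -3. -14. 117.  -8.  52. -66.]
-120 0 
-118 0 
-116 79 [163.  164.2 165. ]
-114 147 [156.6 164.3 165.5]
-112 186 [155.8 162.  164.5]
-110 0 
-108 103 [167.9 168.9 170. ]
-106 136 [168.  168.9 169.8]
```

```bash

python3 -m creep '{"translation":[[0.03,0,0.008],[0.03,0,0.008],[0,0,0]],"turn":[[0,0,0],[0,0,0],[0,0,0]],"grip":[0.3,0.3,0.3]}' >/dev/null
python3 -c "
from h import *
ps()"
python3 -m creep '{"translation":[[0.02,0,0.005],[0.012,0,0.003],[0,0,0]],"turn":[[0,0,0],[0,0,0],[0,0,0]],"grip":[0.3,0.3,0.3]}' >/dev/null
python3 -c "
from h import *
ps()
c=cam('wrist'); save(c,'w6.png',(200,140,440,290),3)
L=loc(cloud(c))*1000
m=(abs(L[...,1])<8)&(L[...,0]<-95)&(L[...,0]>-125)&(L[...,2]>150)&(L[...,2]<215)
q=L[m]
for x in range(-120,-100,2):
  w=q[(q[:,0]>=x)&(q[:,0]<x+2)]; print(x,len(w),np.percentile(w[:,2],[5,50,95]).round(1) if len(w) else '')
"
```

```text
t 13.68 loc mm [-90.5   1.3 111.4] rpy [-179.4  -14.7    7.7] Floc [-2.  -1.6 -0.9] g 36.0 12.0
t 14.05 loc mm [-87.5   1.4 111.7] rpy [-179.5  -14.7    7.8] Floc [-2.8 -3.5 -1.9] g 36.1 12.0
-120 0 
-118 0 
-116 0 
-114 49 [155.6 156.3 157.4]
-112 44 [155.8 156.8 157.5]
-110 0 
-108 102 [167.8 168.9 169.9]
-106 133 [167.8 168.9 169.9]
-104 137 [168.  168.8 169.9]
-102 136 [167.7 168.8 170.1]
```

View pics/w6.png

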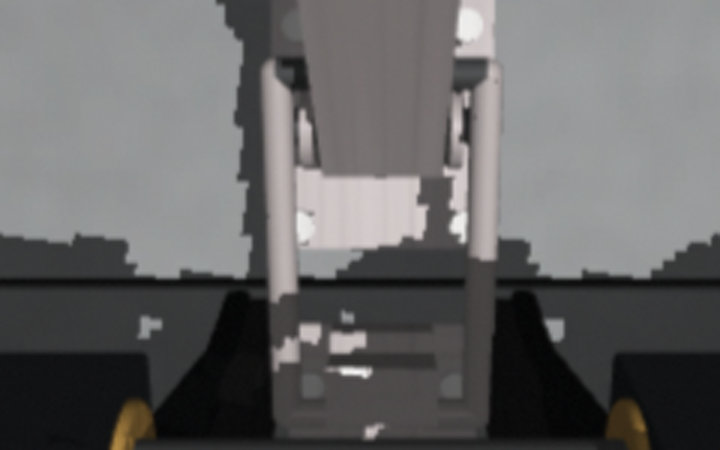

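Unclear whether the bar is under the hook; I'll check the column's depths.

```bash
python3 -c "
from h import *
ps()
c=cam('wrist')
L=loc(cloud(c))*1000
for v in range(236,292,3): print(v,*[np.round(L[v,u]).astype(int).tolist() for u in (293,298,306,318,328,340,356,361)])
"
```

```text
t 14.1 loc mm [-87.5   1.4 111.7] rpy [-179.5  -14.7    7.8] Floc [-3.4 -2.  -1. ] g 36.5 12.0
236 [-85, 17, 170] [-85, 15, 169] [-89, 12, 145] [-89, 6, 145] [-89, 0, 144] [-89, -7, 144] [-85, -13, 169] [-85, -16, 170]
239 [-86, 17, 170] [-87, 15, 168] [-90, 12, 147] [-90, 6, 147] [-90, 0, 145] [-90, -6, 146] [-86, -13, 169] [-86, -16, 169]
242 [-88, 17, 168] [-88, 15, 168] [-92, 12, 146] [-92, 6, 146] [-92, 0, 146] [-92, -6, 147] [-88, -14, 167] [-88, -16, 170]
245 [-89, 17, 169] [-90, 15, 167] [-94, 12, 146] [-93, 6, 147] [-94, 0, 146] [-93, -6, 146] [-90, -14, 167] [-90, -16, 167]
248 [-91, 17, 169] [-91, 15, 167] [-95, 12, 149] [-95, 6, 149] [-95, 0, 148] [-95, -6, 148] [-91, -14, 167] [-91, -16, 168]
251 [-92, 17, 168] [-93, 15, 167] [-96, 12, 148] [-95, 5, 156] [-95, 0, 155] [-95, -6, 156] [-93, -14, 167] [-92, -16, 168]
254 [-94, 17, 168] [-94, 15, 167] [-98, 12, 148] [-96, 5, 155] [-96, 0, 156] [-96, -6, 156] [-94, -14, 166] [-94, -16, 167]
257 [-95, 17, 167] [-96, 15, 167] [-99, 12, 149] [-98, 5, 155] [-98, 0, 156] [-98, -6, 156] [-96, -14, 166] [-95, -16, 167]
260 [-97, 17,
[... 695 characters left out ...]
] [-104, 0, 169] [-104, -6, 169] [-105, -14, 164] [-105, -16, 165]
278 [-107, 18, 164] [-107, 15, 165] [-107, 11, 164] [-105, 5, 169] [-105, 0, 170] [-105, -6, 169] [-107, -14, 164] [-107, -16, 164]
281 [-109, 18, 163] [-108, 15, 164] [-108, 11, 163] [-107, 5, 168] [-107, 0, 168] [-107, -6, 169] [-108, -14, 164] [-108, -16, 163]
284 [-115, 19, 147] [-114, 17, 149] [-115, 12, 148] [-112, 5, 157] [-112, 0, 156] [-112, -6, 155] [-115, -15, 148] [-115, -18, 147]
287 [-88, 9, 239] [-88, 8, 239] [-88, 6, 239] [-87, 2, 239] [-88, 0, 238] [-87, -3, 239] [-88, -8, 239] [-88, -9, 239]
290 [-88, 9, 240] [-88, 8, 240] [-88, 6, 242] [-88, 2, 241] [-88, 0, 239] [-88, -3, 239] [-88, -8, 239] [-88, -9, 241]
```

The bar (x -107, z 161.5) sits under the hook (hook spans x -98…-107 at z 169). I'll draw it back gently to feel it seat, then release.

```bash

python3 -m creep '{"translation":[[0.014,0,0.003],[0,0,0]],"turn":[[0,0,0],[0,0,0]],"grip":[0.3,0.3]}' >/dev/null
python3 -c "
from h import *
ps()"
python3 -m creep '{"translation":[[0.014,0,0.003],[0,0,0]],"turn":[[0,0,0],[0,0,0]],"grip":[0.3,0.3]}' >/dev/null
python3 -c "
from h import *
ps()"
```

```text
t 14.4 loc mm [-86.7   1.4 111.6] rpy [-179.5  -14.7    7.8] Floc [-4.1 -4.6 -2.2] g 36.2 12.0
t 14.65 loc mm [-86.    1.4 111.4] rpy [-179.4  -14.6    7.8] Floc [-4.6 -3.9 -3.7] g 36.5 12.0
```

```bash

python3 -m creep '{"translation":[[0,0,0],[0,0,0],[0,0,0],[0,0,-0.3],[0,0,-0.6]],"turn":[[0,0,0],[0,0,0],[0,0,0],[0,0,0],[0,0,0]],"grip":[0.45,0.55,0.65,0.7,0.7]}' >/dev/null
python3 -m creep '{"translation":[[0,0,-0.6],[0,0,0]],"turn":[[0,0,0],[0,0,0]],"grip":[0.7,0.3]}' >/dev/null
python3 - <<'E'
from h import *
ps();tip()
c=cam('wrist'); save(c,'w7.png',(200,50,440,230),3); L=loc(cloud(c))*1000; np.savez('/tmp/w7',L=L)
# lever / loop side profile
for nm,y0,y1 in(('mid',-6,6),('legs',-18,-13)):
  m=(L[...,1]>y0)&(L[...,1]<y1)&(L[...,2]>151)&(L[...,2]<240)&(L[...,0]>-125)&(L[...,0]<20); q=L[m]
  print(nm,[(x,int(np.median(w[:,2]))) for x in range(-120,20,4) if len(w:=q[(q[:,0]>=x)&(q[:,0]<x+4)])>2])
E
```

```text
t 15.53 loc mm [-1.126e+02 -1.000e-01  2.338e+02] rpy [-179.7  -15.3    7.8] Floc [-0.2 -0.5 -0.6] g 56.5 0.0
   tip [-123.1   -0.3  272.4] qj [ 26. -11. -12. 110.  -9.  67. -65.]
mid [(-120, 156), (-116, 156), (-112, 156), (-108, 168), (-104, 168), (-100, 167), (-96, 156), (-68, 164), (-64, 170), (-60, 175), (-56, 180), (-52, 185), (-48, 190), (-44, 195), (-40, 200), (-36, 206), (-32, 211), (-28, 220), (-24, 221)]
legs [(-108, 163), (-104, 164), (-100, 165), (-96, 166), (-92, 167), (-88, 167), (-84, 168), (-80, 169), (-76, 170), (-72, 171), (-68, 172), (-64, 173), (-60, 173), (-56, 175), (-52, 176), (-48, 175)]
```

View pics/w7.png

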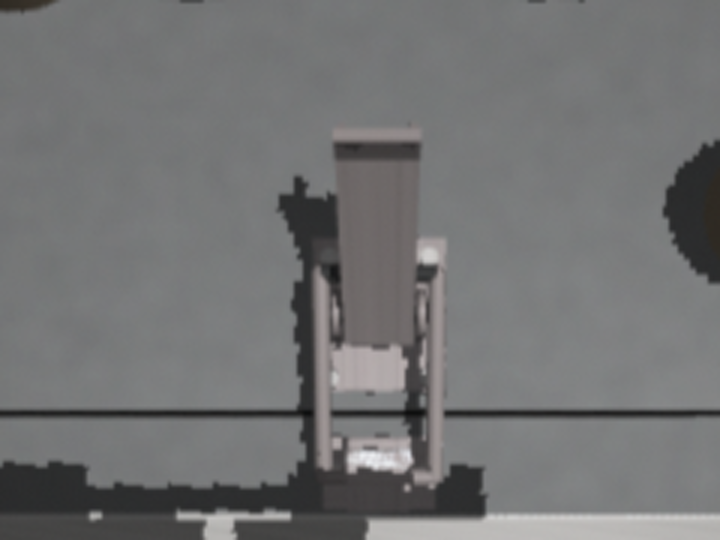

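Loop hooked under the keeper, lever leaning back at about 0.91 rad. Next: tool upright, fingers shut, approach the lever's face.

```bash

python3 -m creep '{"translation":[[0,0,0],[0,0,0],[0.38,0,0],[0.38,0,0.1],[0,0,0.3]],"turn":[[0,-0.0425,0],[0,-0.0425,0],[0,0,0],[0,0,0],[0,0,0]],"grip":[0,0,0,0,0]}' >/dev/null
python3 -m creep '{"translation":[[0,0,0.3],[0,0,0],[0,0,0]],"turn":[[0,0,0],[0,0,0],[0,0,0]],"grip":[0,0,0]}' 20 >/dev/null
python3 - <<'E'
from h import *
ps();tip()
pr=None
for t in np.arange(.9,-.01,-.1):
    C=np.array([-58+48*np.cos(t)-6*np.sin(t),163.5+48*np.sin(t)+6*np.cos(t)]); T=C+[-9.5,-40]
    d=(T-pr)/80 if pr is not None else [0,0]; pr=T; print(round(t,1),T.round(1),'tx',round(d[0],3),'tz',round(-d[1],3))
E
```

```text
t 16.57 loc mm [-54.7   1.4 172. ] rpy [-179.5    0.5    7.9] Floc [-0.1  0.1  0.2] g 0.4 0.0
   tip [-54.3   1.  212. ] qj [ 22.  11. -18.  94.   3.  76. -78.]
0.9 [-42.4 164.8] tx 0 tz 0
0.8 [-38.4 162.1] tx 0.05 tz 0.034
0.7 [-34.7 159. ] tx 0.046 tz 0.039
0.6 [-31.3 155.6] tx 0.042 tz 0.043
0.5 [-28.3 151.8] tx 0.038 tz 0.047
0.4 [-25.6 147.7] tx 0.033 tz 0.051
0.3 [-23.4 143.4] tx 0.028 tz 0.054
0.2 [-21.6 138.9] tx 0.022 tz 0.056
0.1 [-20.3 134.3] tx 0.016 tz 0.058
0.0 [-19.5 129.5] tx 0.01 tz 0.06
```

```bash

python3 -m creep '{"translation":[[0.077,0.017,0.045],[0.077,0,0.045],[0.05,0,0.034],[0.046,0,0.039]],"turn":[[0,0,0],[0,0,0],[0,0,0],[0,0,0]],"grip":[0,0,0,0]}' >/dev/null
python3 -c "
from h import *
ps()"
python3 -m creep '{"translation":[[0.042,0,0.043],[0.038,0,0.047],[0,0,0]],"turn":[[0,0,0],[0,0,0],[0,0,0]],"grip":[0,0,0]}' >/dev/null
python3 -c "
from h import *
ps()"
```

```text
t 17.07 loc mm [-34.6  -0.4 158.7] rpy [-179.5    0.5    7.9] Floc [ 0.9 -0.7  1.5] g 0.2 1.0
t 17.45 loc mm [-2.880e+01  1.000e-01  1.508e+02] rpy [-179.5    0.6    7.9] Floc [ 0.8 -0.3  0.4] g 0.2 0.2
```

```bash

python3 -m creep '{"translation":[[0.033,0,0.051],[0.028,0,0.054],[0,0,0]],"turn":[[0,0,0],[0,0,0],[0,0,0]],"grip":[0,0,0]}' >/dev/null
python3 - <<'E'
from h import *
ps()
c=cam('wrist'); save(c,'w8.png'); L=loc(cloud(c))*1000
m=(abs(L[...,1])<6)&(L[...,2]>151)&(L[...,2]<235)&(L[...,0]>-125)&(L[...,0]<38); q=L[m]
print([(x,int(np.median(w[:,2]))) for x in range(-120,38,4) if len(w:=q[(q[:,0]>=x)&(q[:,0]<x+4)])>2])
E
```

```text
t 17.82 loc mm [-24.1   0.3 142. ] rpy [-179.4    0.6    7.9] Floc [ 0.1  0.3 -0.2] g 0.2 0.0
[(-100, 163), (-96, 158), (-36, 231), (-32, 231), (-28, 231), (-24, 206), (-20, 206), (-16, 205), (-12, 182), (-8, 183), (-4, 185), (0, 188), (4, 188)]
```

View pics/w8.png

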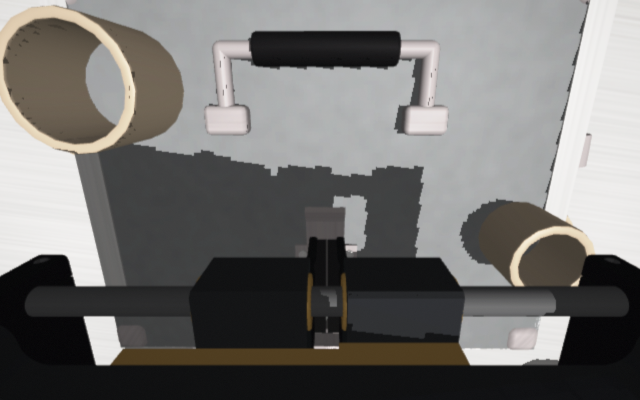

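Lever is down at about 0.28 rad but with hardly any push-back felt. That is suspicious, so I'll withdraw and check the hook.

```bash

python3 -m creep '{"translation":[[-0.2,0,-0.3],[-0.3,0,-0.5],[-0.5,0,-0.5],[-0.3,0,0],[0,0,0]],"turn":[[0,0,0],[0,0,0],[0,0,0],[0,0,0],[0,0,0]],"grip":[0,0,0,0,0]}' >/dev/null
python3 - <<'E'
from h import *
ps()
c=cam('wrist'); save(c,'w9.png',(200,50,440,230),3); L=loc(cloud(c))*1000; np.savez('/tmp/w9',L=L)
for nm,y0,y1 in(('mid',-6,6),('legs-',-18,-14),('legs+',14,18),('inner',10,13)):
  m=(L[...,1]>y0)&(L[...,1]<y1)&(L[...,2]>151)&(L[...,2]<240)&(L[...,0]>-125)&(L[...,0]<20); q=L[m]
  print(nm,[(x,int(np.median(w[:,2]))) for x in range(-120,20,3) if len(w:=q[(q[:,0]>=x)&(q[:,0]<x+3)])>2])
m=(L[...,2]>142)&(L[...,2]<150)&(abs(L[...,1])>30)&(L[...,0]<-90); print('cover front',np.percentile(L[m][:,0],1))
E
```

```text
t 18.5 loc mm [-127.7   -1.3  248.8] rpy [-179.6    0.4    7.8] Floc [0.  0.4 0. ] g 0.9 0.0
mid [(-117, 156), (-114, 157), (-111, 157), (-108, 169), (-105, 169), (-102, 168), (-99, 168), (-96, 156), (-69, 168), (-66, 169), (-63, 169), (-60, 170), (-57, 171), (-54, 171), (-51, 172), (-48, 173), (-45, 174), (-42, 175), (-39, 175), (-36, 176), (-33, 176), (-30, 177), (-27, 178), (-24, 179), (-21, 180), (-18, 180), (-15, 181), (-12, 182), (-9, 183), (-6, 183), (-3, 186), (0, 188), (3, 188)]
legs- [(-105, 165), (-102, 165), (-99, 166), (-96, 166), (-93, 166), (-90, 166), (-87, 166), (-84, 166), (-81, 166), (-78, 167), (-75, 166), (-72, 167), (-69, 167), (-66, 167), (-63, 167), (-60, 167), (-57, 167), (-54, 167), (-51, 168), (-48, 168), (-45, 167)]
legs+ [(-105, 165), (-102, 165), (-99, 166), (-96, 166), (-93, 166), (-90, 166), (-87, 166), (-84, 166), (-81, 166), (-78, 167), (-75, 167), (-72, 167), (-69, 167), (-66, 167), (-63, 167), (-60, 167), (-57, 167), (-54, 168), (-51, 168), (-48, 168), (-45, 167)]
inner [(-105, 166), (-102, 164), (-66, 168), (-63, 170), (-60, 170), (-57, 170), (-54, 167), (-48, 168), (-45, 168), (-42, 175), (-39, 175), (-36, 176), (-33, 176), (-30, 178), (-21, 180), (-18, 181), (-15, 182), (-12, 182), (-9, 182), (-6, 184), (0, 188), (3, 188)]
cover front -118.42186359884161
```

View pics/w9.png

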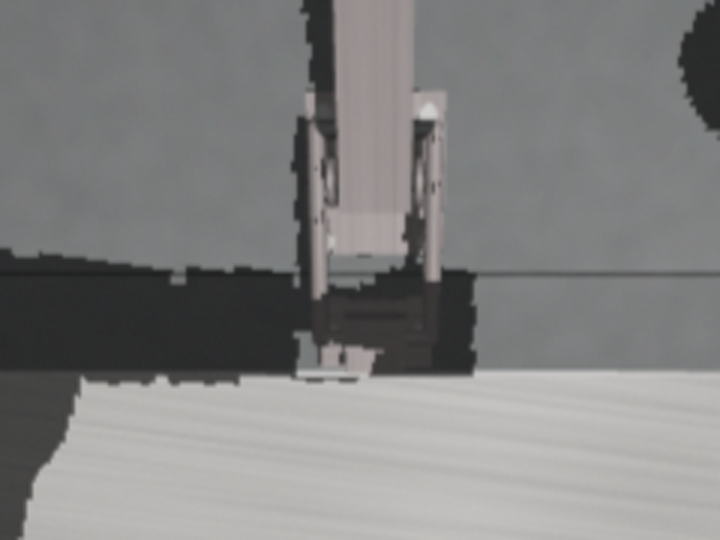

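The loop is still hooked (bar at x -104, under the hook) and taut, the cover has been drawn in about 1 mm, and the lever is at about 0.25 rad. Next I press it down onto its stop.

```bash

python3 -m creep '{"translation":[[0.6,-0.016,0],[0.69,0,0.1],[0.02,0,0.5],[0,0,0.5],[0,0,0.1]],"turn":[[0,0,0],[0,0,0],[0,0,0],[0,0,0],[0,0,0]],"grip":[0,0,0,0,0]}' >/dev/null
python3 -c "
from h import *
ps()"
python3 -m creep '{"translation":[[0,0,0.05],[0,0,0.05],[0.01,0,0.05]],"turn":[[0,0,0],[0,0,0],[0,0,0]],"grip":[0,0,0]}' >/dev/null
python3 -c "
from h import *
ps()"
python3 -m creep '{"translation":[[0.01,0,0.03],[0.01,0,0.03],[0,0,0]],"turn":[[0,0,0],[0,0,0],[0,0,0]],"grip":[0,0,0]}' >/dev/null
python3 -c "
from h import *
ps()"
```

```text
t 19.18 loc mm [-24.8   2.5 146.4] rpy [-179.3    0.9    8. ] Floc [-0.3  0.2 -0.3] g 0.6 0.0
t 19.55 loc mm [-21.2   1.  140.4] rpy [-179.5    0.4    7.9] Floc [0.7 0.8 1.7] g 0.9 0.6
t 19.93 loc mm [-21.2   1.4 133.7] rpy [-179.5    0.6    7.9] Floc [0.1 0.6 0.1] g 0.4 0.1
```

```bash

python3 -m creep '{"translation":[[0,0,0.02],[0,0,0.02],[0,0,0]],"turn":[[0,0,0],[0,0,0],[0,0,0]],"grip":[0,0,0]}' >/dev/null
python3 -c "
from h import *
ps()"
python3 -m creep '{"translation":[[0,0,0.02],[0,0,0.015],[0,0,0]],"turn":[[0,0,0],[0,0,0],[0,0,0]],"grip":[0,0,0]}' >/dev/null
python3 -c "
from h import *
ps()"
```

```text
t 20.3 loc mm [-21.    1.4 130.7] rpy [-179.5    0.5    7.9] Floc [-0.5 -0.1  0.3] g 0.5 0.1
t 20.68 loc mm [-20.9   1.3 130.5] rpy [-179.5    0.5    7.9] Floc [-4.6  0.5 12.4] g 0.6 5.7
```

The stop is felt at 12 N. I'll lift off and verify.

```bash

python3 -m creep '{"translation":[[0,0,-0.1],[0,0,-0.4],[-0.4,0,-0.6],[-0.6,0,-0.4],[-0.6,0,0]],"turn":[[0,0,0],[0,0,0],[0,0,0],[0,0,0],[0,0,0]],"grip":[0,0,0,0,0]}' >/dev/null
python3 -m creep '{"translation":[[0,0,0],[0,0,0]],"turn":[[0,0,0],[0,0,0]],"grip":[0,0]}' >/dev/null
python3 - <<'E'
from h import *
ps()
c=cam('wrist'); L=loc(cloud(c))*1000
for nm,y0,y1 in(('mid',-6,6),('legs-',-18,-14),('legs+',14,18),('inner',10,13)):
  m=(L[...,1]>y0)&(L[...,1]<y1)&(L[...,2]>151)&(L[...,2]<240)&(L[...,0]>-125)&(L[...,0]<20); q=L[m]
  print(nm,[(x,int(np.median(w[:,2]))) for x in range(-120,20,4) if len(w:=q[(q[:,0]>=x)&(q[:,0]<x+4)])>2])
m=(L[...,2]>142)&(L[...,2]<150)&(abs(L[...,1])>30)&(L[...,0]<-90); print('cover front',np.percentile(L[m][:,0],1))
W=cloud(cam('top')); reg=np.zeros(W.shape[:2],bool); reg[100:260,230:420]=1
m=reg&(W[...,2]>.155)&(W[...,2]<.21)
k,l,s,cc=cv2.connectedComponentsWithStats(m.astype(np.uint8))
for i in range(1,k):
    if s[i,4]>100: print(s[i],W[l==i].mean(0).round(3))
E
```

```text
t 21.55 loc mm [-147.4    0.4  249.3] rpy [-179.5    0.5    7.9] Floc [-0.9  0.5  0.9] g 0.9 0.0
mid [(-116, 157), (-112, 156), (-108, 169), (-104, 168), (-100, 168), (-96, 156), (-68, 170), (-64, 170), (-60, 170), (-56, 170), (-52, 170), (-48, 170), (-44, 170), (-40, 170), (-36, 170), (-32, 170), (-28, 170), (-24, 170), (-20, 170), (-16, 170), (-12, 170), (-8, 170), (-4, 170), (0, 170)]
legs- [(-108, 165), (-104, 165), (-100, 165), (-96, 165), (-92, 165), (-88, 165), (-84, 165), (-80, 165), (-76, 165), (-72, 165), (-68, 165), (-64, 165), (-60, 165), (-56, 165), (-52, 165), (-48, 164), (-44, 164)]
legs+ [(-108, 165), (-104, 166), (-100, 165), (-96, 165), (-92, 165), (-88, 165), (-84, 165), (-80, 165), (-76, 165), (-72, 165), (-68, 165), (-64, 165), (-60, 165), (-56, 164), (-52, 165), (-48, 164), (-44, 164)]
inner [(-108, 165), (-104, 165), (-68, 167), (-64, 169), (-60, 170), (-56, 169), (-52, 169), (-48, 164), (-44, 164), (-28, 169), (-24, 169), (-20, 170), (-16, 169), (-12, 170), (-8, 169), (-4, 170)]
cover front -118.47299997687607
[263 144  27  29 386] [0.665 0.034 0.182]
[296 145  24  24 174] [ 0.681 -0.035  0.16 ]
```

```bash
python3 -c "
from cell import env
print(env.sign_off())"
```

```text
the job is handed in; nothing more can be done
None
```

The case is shut and handed in at about 22 s: cover pressed home with about 17 N at its top edge, loop hooked under the keeper, and lever flat on its stop after the hand let go; the robot touched no bystander that I know of, though my last check saw only the left roof bushing (in place).

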